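Stow the cork block and lock the piece chest's drawer

TASK

Put the round cork sanding block down flat in the front compartment of the half-open pine drawer, push the drawer fully shut, and then lock it: press the brass stud on the sloping face in against its spring and turn it a quarter turn clockwise to its stop, so that it springs back into its locked notch and stays there. Leave the three chessmen and the oil can standing where they are.

Things in the scene. Friction and masses are not known exactly. Their poses are not given: they have to be found in the camera images.
- chest: low pine chest, fixed, 200 deep x 220 wide x 75 mm high; on top a lock housing 160 wide. Origin: on the bench, middle of the foot of its front; x points into the chest (drawer shuts that way), z up. The housing's sloping face starts 20 mm behind the front at height 75 and rises backwards at 30 deg to a ridge 136 mm high, 125 mm behind the front; its normal leans 30 deg from vertical to -x
- drawer (a joint): how far the drawer is out, m: 0 = fully shut, starts 0.10 to 0.13, most 0.14; opens along the chest's -x. Stiff (about 1.5 N friction), stays where left. The stud's tail bolts it: with the stud in, the drawer can neither be opened nor, if left open, be shut, so shut it first
- drawer_front (a point): centre of the outer face of the drawer's front board, 35 mm above the bench, moves with the drawer; axes as the chest's. The board is plain (no handle), 218 mm wide, 14 mm thick, from 5 to 65 mm above the bench; shut, its back lies against the chest's front
- drawer_bay (a point): centre of the floor of the drawer's front compartment, 14 mm above the bench, moves with the drawer; axes as the chest's. Compartment 113 mm long (x -55 to +58 from here), 176 wide; tops above the bench: front board 65, sides 52, rear partition 60 mm. With the drawer out by q only x < q - 55 mm from here is open to the sky; the rest is under the chest's top
- cork: round cork sanding block, loose, 50 mm diameter, 34 mm high, about 30 g; origin at the centre of its underside, z up
- stud_grip (a point): point on the stud's axis where its wing is gripped. z: along the axis out of the sloping face; x: along the wing. Brass wing 34 long (x), 11 thick (y, grip width), 26 mm high; this point is 6 mm below its outer end, 20 mm above the round flange (44 mm dia, 4 thick) it stands on. Flange top is 18 mm off the sloping face when out, 5 mm when pressed fully in. Moves and turns with the stud
- stud_push (a joint): how far the stud is pressed in, m: 0 = out (start), 0.013 = stop. Spring about 4 N at first, 10 N at the stop. From 0.010 on it is free to turn, at less it is blocked. Let go part way round it stays in at about 0.010; let go when fully turned it springs back to about 0.007 in the notch: locked
- stud_turn (a joint): turn of the stud, rad, growing clockwise seen looking at the sloping face: 0 = open (start; wing up and down the slope, white dot at white mark), 1.5 = stop, locked (dot at red mark). Little friction (about 0.03 N m)
- king: king, lathe-turned, white holly, 85 mm tall, foot 38 mm across; bystander, stands upright on the bench; origin at the centre of its foot, z up
- queen_a: queen, lathe-turned, lacquered black, 74 mm tall, foot 38 mm across; bystander, stands upright on the bench; origin at the centre of its foot, z up
- queen_b: queen, lathe-turned, lacquered black, 74 mm tall, foot 38 mm across; bystander, stands upright on the bench; origin at the centre of its foot, z up
- oil_can: green enamel oil can, 64 mm diameter, 60 mm high body with a thin brass spout reaching 108 mm height and 33 mm out along its x; bystander; origin at the centre of its foot, z up
There are look-alikes about, which are no part of the job. Leave any green or red look-alike of the cork alone.

How it is judged:
By the outcome, as a careful person would: the job done as asked, in the order asked, and still so for the second after the job is handed in, with the robot touching nothing.
It also fails if it takes over 67 s, if anything falls off the work surface, if the arm or the gripper's body presses on something with over 40 N, if the wrist force passes 120 N, or if a joint passes its speed limit or range.

ROBOT

A 6-joint arm with a two-finger parallel gripper is mounted at the origin on the work surface. World frame = base frame: x ahead of the robot, y to its left, z up, the work surface at z = 0. Lengths are in m, angles in rad, forces in N, time in s.
With the tool pointing down it reaches from about 0.3 to 0.825 m from the base axis. Payload 5.4 kg.
Tool frame: the origin (TCP) lies midway between the tips of the shut fingers; the grasp point (between the pads) lies 19 mm behind it; z points along the fingers, y is the direction in which the jaws open and shut (so a half turn about z gives the same grasp; the last joint's range is limited). The gripper opens to 92 mm and grips with 3 to 60 N. Pads are 20 mm wide; open, the fingers measure 128 mm over their backs; the gripper's body (75 mm by 189 mm) begins 69 mm behind the grasp point.
Start: joints at [1.013, 0.158, 1.597, -0, 1.386, -0.21], TCP at [0.196, 0.541, 0.215] pointing down, gripper open.
Joint ranges: [-2.91, 2.91], [-0.94, 2.29], [0.18, 2.7], [-1.29, 4.43], [0.17, 2.64], [-3, 3]. Speed limits (rad/s): [2.57, 2.57, 3.14, 3.14, 3.14, 3.14].

INTERFACE

Orientations are given as [roll, pitch, yaw] about the fixed x, y, z axes, in that order (R = Rz(yaw) Ry(pitch) Rx(roll)).
In Python, from workcell import monitor, vision, manip gives the robot as it stands.
- The arm moves only by the tool drive_tool, never from a script. Its argument "commands" is a list of rows, each an object with "linear": the shift along the tool's x, y, z in cm, a list of three; "angular": the turn, a rotation vector about the tool's x, y, z in degrees, a list of three. A call has 1 to 8 rows; each row shifts and turns the commanded pose from where the row before left it, along the tool's axes as they then stand; what a row does not reach is not made up. A row lasts 1/8 s, in which the tool goes at most 62.5 mm and 10.7 degrees, less where a joint would pass 70% of its speed; a pose out of reach is approached as far as the arm can. A call is refused whole if a number of a shift passes 6.25 or a number of a turn 10.7, either way. A call with a gripper value outside its range is refused whole. "fingers" is the opening, from 0 (shut) to 1 (fully open), set as the call begins (left out, the last holds). The fingers move at their own pace and stop on an object; "newtons" is the grip in N (left out, the last holds). Time passes only in rows, so rows that do not move let the fingers close. It gives the time, the measured TCP pose, the force and the opening at its end, in the units of the state.
- monitor.sense(): the state, without advancing time (a new reading comes with each control period).
- vision.grab_frame(name): name is "scene" or "top" or "wrist"; returns the picture (384x512x3 uint8, red, green, blue); there is no depth.
- vision.calibration(name): a dict with "camera_matrix" (3x3 intrinsics, pixels), "R" (3x3) and "t" (3): a world point X has camera coordinates R X + t. Camera axes: x right, y down, z forward; pixel columns grow to the right and rows downward; lengths in m; the calibration is good to about 2 mm. A picture is of the moment at which its call begins: read the wrist's pose just before it. calibration takes no time and is no camera call; for the wrist camera it gives the pose at the moment of the call.
- manip.job_done(): hands the job in, once; it reports no verdict.
The state is a dict: "time": time; "q": joint angles; "qd": joint speeds; "joint_torque": joint torques, N m; "ee_pos": TCP position; "tool_rot": TCP orientation; "contact_force": force on the tool from outside, world axes, zero at the start; "torque": the same for the moment, N m; "finger_gap": finger opening in m.
Only numpy, scipy, OpenCV 4.12 (cv2) and the standard library are available. Lean on these libraries where they do the work, as an engineer would, in place of code of your own. Each camera call takes 0.05 s, during which the arm holds its last target.

## Working session

There is one attempt and no reset: what is moved stays moved. The work goes in short steps, Python scripts to look and compute and a tool call to move; the robot and the scene stay as the last step left them, time stands still between calls to the robot, and variables do not carry over. Pictures are saved under pics/ and viewed, and the job is handed in when it is done.

Besides the shell and the picture viewer there is one more tool, called as name(argument=value, ...), one argument or row to a line, values as JSON. drive_tool: Moves the arm, as the interface text tells. Its arguments: {"type":"object","properties":{"commands":{"type":"array","items":{"type":"object","properties":{"linear":{"type":"array","items":{"type":"number"}},"angular":{"type":"array","items":{"type":"number"}}}}},"fingers":{"type":"number"},"newtons":{"type":"number"}},"required":["commands"]}

```bash
mkdir -p pics; ls; python3 - <<'E'
from workcell import monitor, vision, manip
import cv2,numpy as np
s=monitor.sense()
print({k:np.round(v,3).tolist() for k,v in s.items()})
for n in ["scene","top","wrist"]:
    c=vision.calibration(n); f=vision.grab_frame(n)
    cv2.imwrite(f"pics/a_{n}.png",cv2.resize(f[:,:,::-1],(800,600),interpolation=cv2.INTER_CUBIC))
    cv2.imwrite(f"pics/raw_{n}.png",f[:,:,::-1])
    print(n,{k:np.round(v,3).tolist() for k,v in c.items()})
E
```

```text
pics
{'time': 0.0, 'q': [1.013, 0.159, 1.598, 0.0, 1.386, -0.21], 'qd': [-0.0, 0.0, -0.0, 0.001, -0.002, -0.0], 'joint_torque': [-0.0, -38.555, -32.212, 0.07, 0.037, -0.0], 'ee_pos': [0.196, 0.54, 0.214], 'tool_rot': [-3.14, -0.0, 2.794], 'contact_force': [0.031, 0.03, 0.277], 'torque': [0.01, 0.024, -0.036], 'finger_gap': 0.092}
scene {'camera_matrix': [[493.214, 0.0, 256.908], [0.0, 493.214, 193.912], [0.0, 0.0, 1.0]], 'R': [[0.775, 0.631, 0.003], [0.337, -0.41, -0.847], [-0.534, 0.658, -0.531]], 't': [-0.48, -0.081, 1.864]}
top {'camera_matrix': [[396.448, 0.0, 256.959], [0.0, 396.448, 193.419], [0.0, 0.0, 1.0]], 'R': [[0.003, -1.0, -0.004], [-0.988, -0.003, -0.155], [0.155, 0.005, -0.988]], 't': [0.025, 0.584, 1.028]}
wrist {'camera_matrix': [[281.201, 0.0, 253.954], [0.0, 281.201, 194.522], [0.0, 0.0, 1.0]], 'R': [[0.34, 0.94, -0.002], [0.91, -0.329, 0.251], [0.236, -0.088, -0.968]], 't': [-0.575, -0.029, 0.39]}
```

View pics/a_scene.png

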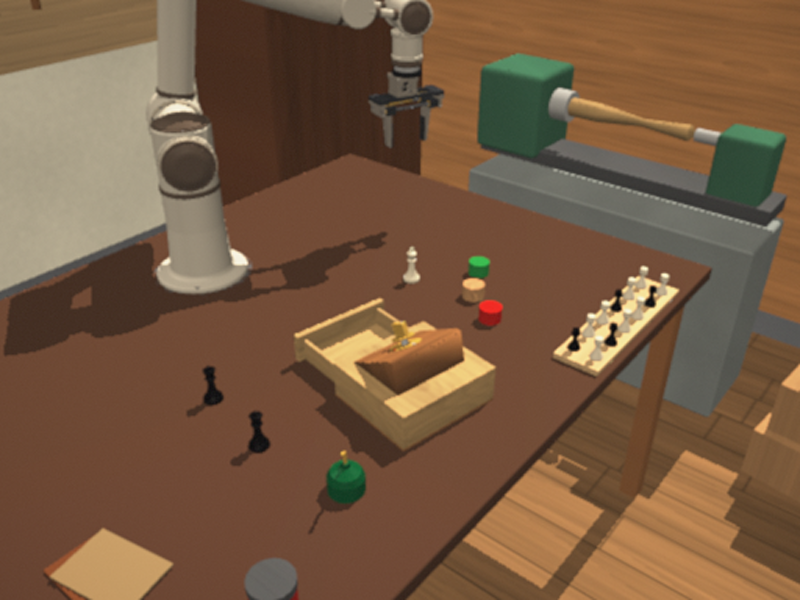

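View pics/a_top.png

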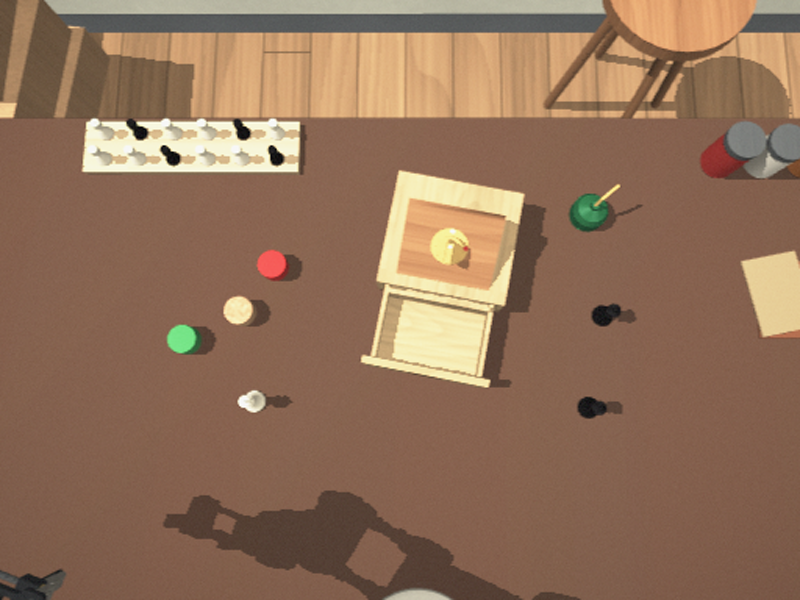

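View pics/a_wrist.png

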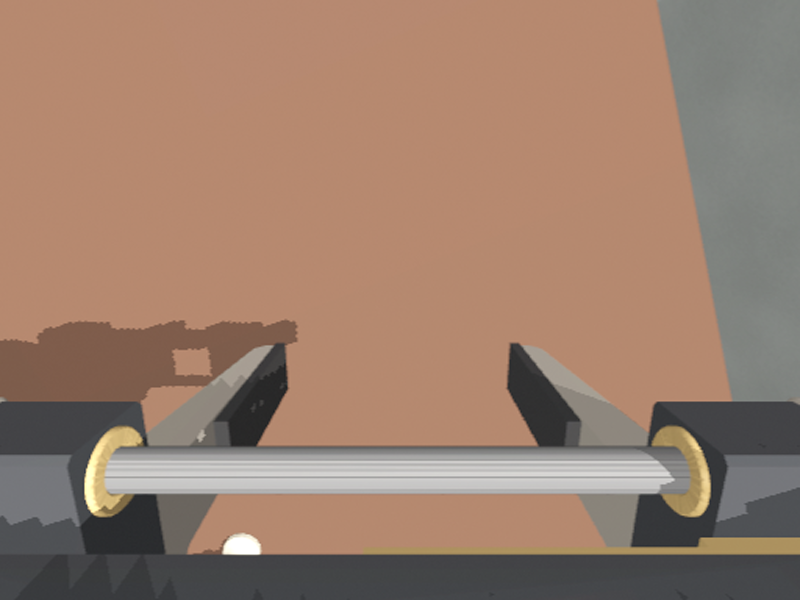

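The top view (800x600) shows three possible corks: green (182,340), red (272,265) and tan (238,310). The tan one matches "cork". The chest is at about (450,240), with the drawer opening toward the robot. I'll check both in close crops.

```bash
python3 - <<'E'
import cv2
f=cv2.imread("pics/raw_top.png")
c=f[105:250,225:345]; cv2.imwrite("pics/b_chest.png",cv2.resize(c,None,fx=4,fy=4,interpolation=cv2.INTER_CUBIC))
c=f[150:275,100:200]; cv2.imwrite("pics/b_cork.png",cv2.resize(c,None,fx=4,fy=4,interpolation=cv2.INTER_CUBIC))
f=cv2.imread("pics/raw_scene.png")
c=f[180:290,180:330]; cv2.imwrite("pics/b_schest.png",cv2.resize(c,None,fx=5,fy=5,interpolation=cv2.INTER_CUBIC))
E
```

```text
(no output)
```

View pics/b_chest.png

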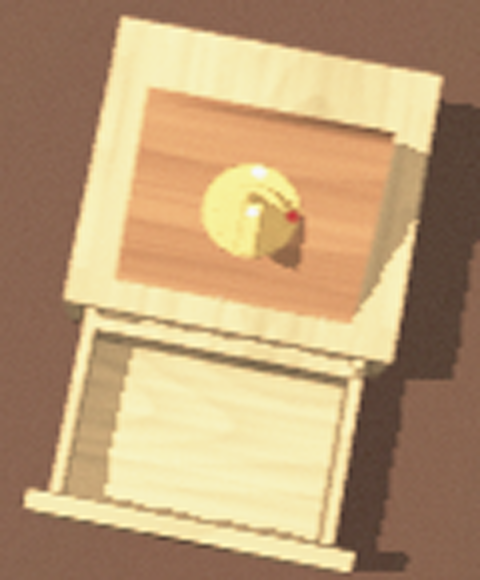

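View pics/b_cork.png

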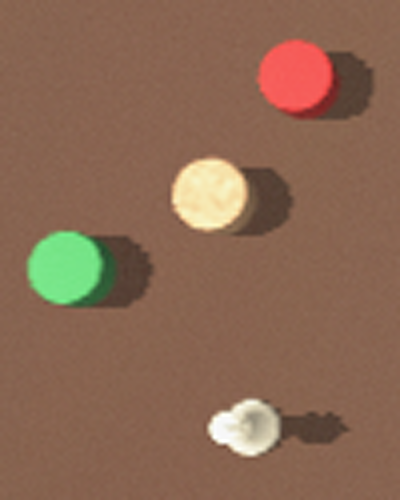

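View pics/b_schest.png

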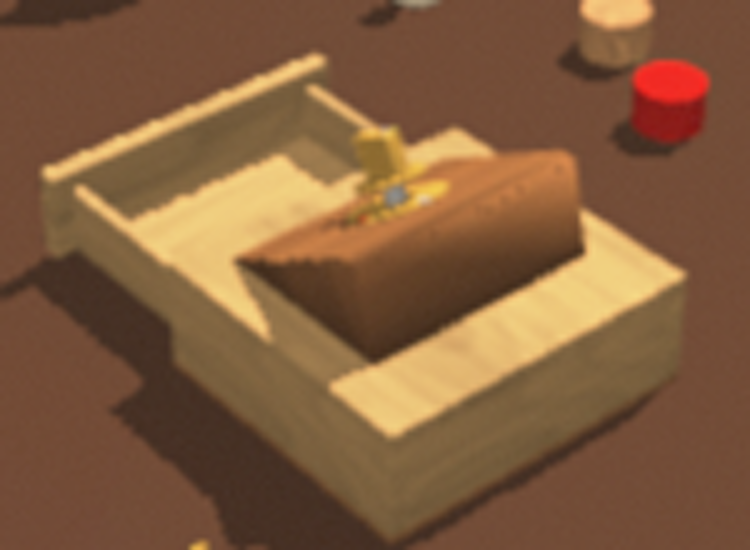

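The cork crop confirms tan with speckled texture at crop (210,193). The chest's top corners in the crop are (122,17), (441,77), (390,362) and (65,301). I'll solve for the poses.

```bash
cat > h.py <<'E'
from workcell import monitor, vision, manip
import numpy as np, cv2
from scipy.optimize import least_squares
from scipy.spatial.transform import Rotation as Rot
def cal(n):
    c=vision.calibration(n); return np.array(c["camera_matrix"]),np.array(c["R"]),np.array(c["t"])
def proj(n,X,C=None):
    K,R,t=C or cal(n); p=(R@np.atleast_2d(X).T).T+t; p=p@K.T; return p[:,:2]/p[:,2:]
def onz(n,uv,z,C=None):
    K,R,t=C or cal(n); d=R.T@np.linalg.inv(K)@np.array([*uv,1.]); c=-R.T@t
    return c+d*(z-c[2])/d[2]
def crop(u,f,o): return (np.array(u,float)+.5)/f-.5+np.array(o)
def chestT(p):
    return Rot.from_euler('z',p[2]).as_matrix(), np.array([p[0],p[1],0])
E
python3 - <<'E'
from h import *
o=(225,105)
C=cal("top");S=cal("scene")
tp=[((122,17),(.2,.11,.075)),((441,77),(.2,-.11,.075)),((390,362),(0,-.11,.075)),((65,301),(0,.11,.075))]
sc=[((395,437),(.2,-.11,.075)),((685,272),(.2,.11,.075)),((393,543),(.2,-.11,0))]
def res(p,s=True):
    R,t=chestT(p); r=[]
    for u,X in tp: r+=list(proj("top",R@np.array(X)+t,C)[0]-crop(u,4,o))
    if s:
        for u,X in sc: r+=list(proj("scene",R@np.array(X)+t,S)[0]-crop(u,5,(180,180)))
    return np.array(r)
for s in (False,True):
    k=least_squares(res,[.55,0,-.2],kwargs={'s':s}); print(k.x,np.round(k.fun,1))
R,t=chestT(k.x)
for u in [(25,492),(25,507),(352,570),(355,552)]:
    X=onz("top",crop(u,4,o),.065,C); print('board',u,R.T@(X-t))
print('cork',onz("top",crop((210,193),4,(100,150)),.034,C))
# scene check cork
for n,u,z in [('green',(65,267),.034),('red',(296,76),.034),('king',(222,428),.08)]:
    print(n,onz("top",crop(u,4,(100,150)),z,C))
a=np.radians(30)
n=np.array([-np.sin(a),0,np.cos(a)])
for d in (0,):
  for u in [(254,212)]:
    # unknown stud location along slope: grip end height above slope = 18+26
    K,Rc,tc=C; c=-Rc.T@tc; dd=Rc.T@np.linalg.inv(K)@np.array([*crop(u,4,o),1.])
    cl=R.T@(c-t); dl=R.T@dd; p0=np.array([.02,0,.075])+n*.044
    s=np.dot(p0-cl,n)/np.dot(dl,n); X=cl+s*dl; print('stud top end (chest)',X,'foot',X-n*.044)
for nme,u,z in [('qb',(605,315),0),('qa',(590,407),0),('can',(588,212),.06)]:
    print(nme,onz("top",crop(u,1.5625,(0,0)),z,C))
E
```

```text
[ 0.5955222  -0.03781584 -0.19009139] [-0.   0.  -0.  -0.2  0.4  0.3 -0.3 -0.2]
[ 0.59572609 -0.03788066 -0.18550426] [-0.4  0.1 -0.3 -0.5  0.4  0.  -0.4 -0.1 -0.5 -0.1  0.   0.4 -0.2  0. ]
board (25, 492) [-0.12824216  0.11092906  0.065     ]
board (25, 507) [-0.13786479  0.10898946  0.065     ]
board (352, 570) [-0.13806769 -0.10814778  0.065     ]
board (355, 552) [-0.12623186 -0.10813393  0.065     ]
cork [0.57297877 0.31366472 0.034     ]
green [0.52191908 0.41006853 0.034     ]
red [0.65493963 0.25769256 0.034     ]
king [0.41439707 0.28673498 0.08      ]
stud top end (chest) [ 0.06318189 -0.00111227  0.1507379 ] foot [ 0.08518189 -0.00111227  0.11263278]
qb [ 0.56952648 -0.33893207  0.        ]
qa [ 0.40611061 -0.3048212   0.        ]
can [ 0.74291677 -0.29833937  0.06      ]
```

```bash
cat >> h.py <<'E'
CH=np.array([.5957,-.0379,-.187]); Q0=.124
def cw(X,p=CH): R,t=chestT(p); return R@np.array(X,float)+t
def go(tp,rpy=None):
    s=monitor.sense(); R0=Rot.from_euler('xyz',s["tool_rot"]); R1=Rot.from_euler('xyz',rpy) if rpy is not None else R0
    d=np.array(tp)-np.array(s["ee_pos"])
    print('t',round(float(s["time"]),2),'rot deg (tool)',np.round(np.degrees((R0.inv()*R1).as_rotvec()),2),'shift cm, old axes',np.round(100*R0.inv().apply(d),2),'new axes',np.round(100*R1.inv().apply(d),2))
E
python3 - <<'E'
from h import *
go([.573,.3137,.10],[np.pi,0,np.pi-.187])
print(cw([-.067,0,.02]))
E
```

```text
t 0.15 rot deg (tool) [-0.08 -0.02 -9.21] shift cm, old axes [-43.19  -8.42  11.38] new axes [-41.28 -15.24  11.38]
[ 0.52986805 -0.02544389  0.02      ]
```

drive_tool(
  commands=[
    {"linear": [0,0,0],"angular": [0,0,-9.2]},
    {"linear": [-5.9,-2.2,1.0],"angular": [0,0,0]},
    {"linear": [-5.9,-2.2,1.0],"angular": [0,0,0]},
    {"linear": [-5.9,-2.2,1.0],"angular": [0,0,0]},
    {"linear": [-5.9,-2.2,1.0],"angular": [0,0,0]},
    {"linear": [-5.9,-2.2,1.0],"angular": [0,0,0]},
    {"linear": [-5.9,-2.2,1.0],"angular": [0,0,0]},
    {"linear": [-5.9,-2.0,1.0],"angular": [0,0,0]},
  ],
  fingers=1,
)

```text
time: 1.15
ee_pos: [0.568, 0.3171, 0.1453]
tool_rot: [-3.142, -0.0, 2.954]
contact_force: [1.0, -0.1, 0.1]
finger_gap: 0.0917
```

```bash
python3 - <<'E'
from h import *
go([.573,.3137,.10],[np.pi,0,np.pi-.187])
C=cal("wrist"); f=vision.grab_frame("wrist"); cv2.imwrite("pics/c_wrist.png",cv2.resize(f[:,:,::-1],(800,600)))
print(proj("wrist",[.573,.3137,.034],C)*1.5625, vision.calibration("wrist")["t"])
E
```

```text
t 1.15 rot deg (tool) [-0.   -0.02 -0.03] shift cm, old axes [-0.56 -0.24  4.53] new axes [-0.55 -0.24  4.53]
[[392.21342294 308.43353679]] [-0.41554082 -0.49818374  0.19403283]
```

View pics/c_wrist.png

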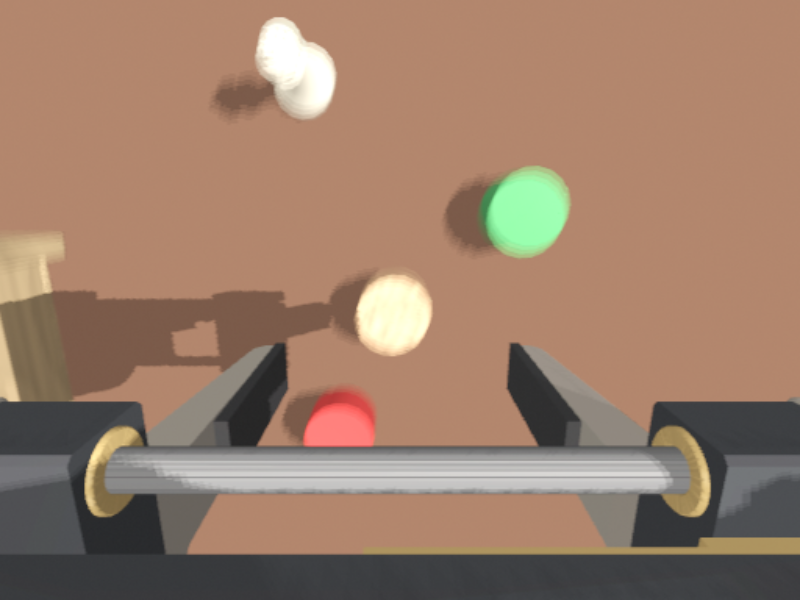

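The wrist view shows the tan cork's top at (394,312), against a predicted (392,308). That agrees, so I'll descend and grip.

drive_tool(
  commands=[
    {"linear": [-0.5,-0.2,3],"angular": [0,0,0]},
    {"linear": [0,0,3],"angular": [0,0,0]},
    {"linear": [0,0,3],"angular": [0,0,0]},
    {"linear": [0,0,3],"angular": [0,0,0]},
    {"linear": [0,0,1.6],"angular": [0,0,0]},
    {"linear": [0,0,0],"angular": [0,0,0]},
  ],
)

```text
time: 1.95
ee_pos: [0.57, 0.3153, 0.0086]
tool_rot: [-3.14, -0.002, 2.954]
contact_force: [0.6, -0.1, 0.5]
finger_gap: 0.0918
```

drive_tool(
  commands=[
    {"linear": [0,0,0],"angular": [0,0,0]},
    {"linear": [0,0,0],"angular": [0,0,0]},
    {"linear": [0,0,0],"angular": [0,0,0]},
    {"linear": [0,0,0],"angular": [0,0,0]},
  ],
  fingers=0.3,
  newtons=12,
)

```text
time: 2.45
ee_pos: [0.5714, 0.3157, 0.0103]
tool_rot: [3.141, 0.001, 2.954]
contact_force: [0.9, 0.7, -0.1]
finger_gap: 0.0541
```

drive_tool(
  commands=[
    {"linear": [0,0,0],"angular": [0,0,0]},
    {"linear": [0,0,0],"angular": [0,0,0]},
    {"linear": [0,0,0],"angular": [0,0,0]},
    {"linear": [0,0,0],"angular": [0,0,0]},
  ],
  fingers=0,
  newtons=12,
)

```text
time: 2.95
ee_pos: [0.5713, 0.3156, 0.0101]
tool_rot: [3.141, 0.0, 2.954]
contact_force: [-1.0, -0.5, 2.4]
finger_gap: 0.05
```

drive_tool(
  commands=[
    {"linear": [0,0,-2],"angular": [0,0,0]},
    {"linear": [0,0,-4],"angular": [0,0,0]},
    {"linear": [0,0,-4],"angular": [0,0,0]},
    {"linear": [0,0,-3],"angular": [0,0,0]},
    {"linear": [0,0,0],"angular": [0,0,0]},
  ],
)

```text
time: 3.58
ee_pos: [0.5734, 0.3164, 0.1441]
tool_rot: [3.138, 0.006, 2.954]
contact_force: [-0.0, -0.4, -1.2]
finger_gap: 0.0493
```

```bash
python3 - <<'E'
from h import *
go(cw([-.067,0,.14]),[np.pi,0,np.pi-.187])
C=cal("wrist"); f=vision.grab_frame("wrist"); cv2.imwrite("pics/d_wrist.png",f[:,:,::-1])
E
```

```text
t 3.58 rot deg (tool) [ 0.21  0.37 -0.01] shift cm, old axes [ -2.08 -34.4    0.3 ] new axes [ -2.08 -34.4    0.41]
```

View pics/d_wrist.png

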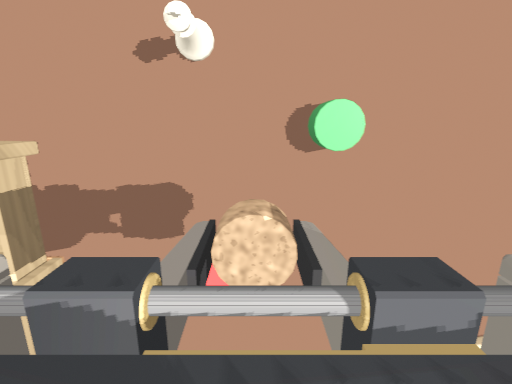

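The cork is held between the pads at (255,240). Next I'll carry it over the bay.

drive_tool(
  commands=[
    {"linear": [-0.4,-3.5,0],"angular": [0,0,0]},
    {"linear": [-0.4,-5.1,0],"angular": [0,0,0]},
    {"linear": [-0.3,-5.1,0],"angular": [0,0,0]},
    {"linear": [-0.3,-5.1,0],"angular": [0,0,0]},
    {"linear": [-0.3,-5.1,0],"angular": [0,0,0]},
    {"linear": [-0.3,-5.1,0],"angular": [0,0,0]},
    {"linear": [-0.1,-3.5,0],"angular": [0,0,0]},
    {"linear": [0,-1.9,0],"angular": [0,0,0]},
  ],
)

```text
time: 4.62
ee_pos: [0.5263, -0.0275, 0.1381]
tool_rot: [3.141, -0.003, 2.953]
contact_force: [0.6, 0.3, -1.1]
finger_gap: 0.0497
```

drive_tool(
  commands=[
    {"linear": [0,0,0],"angular": [0,0,0]},
    {"linear": [0,0,0],"angular": [0,0,0]},
  ],
)

```text
time: 4.88
ee_pos: [0.5276, -0.0252, 0.1394]
tool_rot: [3.141, -0.001, 2.955]
contact_force: [-0.1, 0.0, -0.6]
finger_gap: 0.0494
```

```bash
python3 - <<'E'
from h import *
go(cw([-.067,0,.028]),[np.pi,0,np.pi-.187])
f=vision.grab_frame("top"); cv2.imwrite("pics/e_top.png",cv2.resize(f[60:270,180:380][:,:,::-1],None,fx=2.8,fy=2.8))
C=cal("wrist"); f=vision.grab_frame("wrist"); cv2.imwrite("pics/e_wrist.png",f[:,:,::-1])
E
```

```text
t 4.88 rot deg (tool) [ 0.03 -0.05  0.04] shift cm, old axes [-2.400e-01  1.000e-02  1.114e+01] new axes [-2.300e-01  1.000e-02  1.114e+01]
```

View pics/e_top.png

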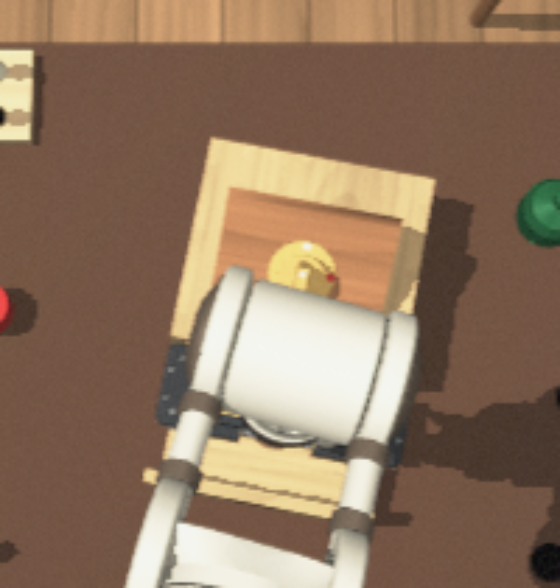

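View pics/e_wrist.png

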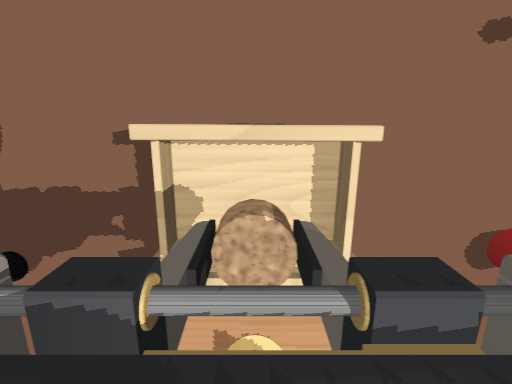

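Wrist view: the cork at (255,240) is centred between the drawer sides (160 and 350), clear of the front board at row 132. I'll descend.

drive_tool(
  commands=[
    {"linear": [0.3,0,2],"angular": [0,0,0]},
    {"linear": [0,0,3],"angular": [0,0,0]},
    {"linear": [0,0,3],"angular": [0,0,0]},
    {"linear": [0,0,2],"angular": [0,0,0]},
    {"linear": [0,0,1],"angular": [0,0,0]},
    {"linear": [0,0,0.2],"angular": [0,0,0]},
    {"linear": [0,0,0],"angular": [0,0,0]},
  ],
)

```text
time: 5.85
ee_pos: [0.5255, -0.0257, 0.0286]
tool_rot: [-3.141, 0.001, 2.955]
contact_force: [-0.5, 0.2, 0.5]
finger_gap: 0.0501
```

drive_tool(
  commands=[
    {"linear": [0,0,0.1],"angular": [0,0,0]},
    {"linear": [0,0,0.1],"angular": [0,0,0]},
    {"linear": [0,0,0],"angular": [0,0,0]},
  ],
)

```text
time: 6.22
ee_pos: [0.5248, -0.0258, 0.026]
tool_rot: [-3.142, 0.0, 2.954]
contact_force: [0.3, -0.4, -1.0]
finger_gap: 0.0497
```

drive_tool(
  commands=[
    {"linear": [0,0,0.1],"angular": [0,0,0]},
    {"linear": [0,0,0.1],"angular": [0,0,0]},
    {"linear": [0,0,0],"angular": [0,0,0]},
    {"linear": [0,0,0],"angular": [0,0,0]},
  ],
)

```text
time: 6.72
ee_pos: [0.525, -0.0258, 0.0241]
tool_rot: [-3.142, 0.0, 2.954]
contact_force: [-0.6, 0.5, 2.3]
finger_gap: 0.0497
```

drive_tool(
  commands=[
    {"linear": [0,0,0],"angular": [0,0,0]},
    {"linear": [0,0,0],"angular": [0,0,0]},
    {"linear": [0,0,0],"angular": [0,0,0]},
    {"linear": [0,0,0],"angular": [0,0,0]},
  ],
  fingers=0.75,
)

```text
time: 7.22
ee_pos: [0.5247, -0.0257, 0.0238]
tool_rot: [3.142, -0.0, 2.954]
contact_force: [1.0, 1.1, 0.2]
finger_gap: 0.0689
```

drive_tool(
  commands=[
    {"linear": [0,0,-2],"angular": [0,0,0]},
    {"linear": [0,0,-3],"angular": [0,0,0]},
    {"linear": [0,0,-4],"angular": [0,0,0]},
    {"linear": [0,0,-2],"angular": [0,0,0]},
    {"linear": [0,0,0],"angular": [0,0,0]},
  ],
)

```text
time: 7.85
ee_pos: [0.5261, -0.0261, 0.1356]
tool_rot: [-3.141, 0.004, 2.954]
contact_force: [-0.5, -0.6, -0.1]
finger_gap: 0.0689
```

```bash
python3 - <<'E'
from h import *
C=cal("wrist"); f=vision.grab_frame("wrist"); cv2.imwrite("pics/f_wrist.png",f[:,:,::-1])
go(cw([-.172,0,.137]),[np.pi,0,np.pi-.187])
E
```

```text
t 7.9 rot deg (tool) [-0.01  0.05 -0.01] shift cm, old axes [10.03  0.12 -0.31] new axes [10.03  0.13 -0.31]
```

View pics/f_wrist.png

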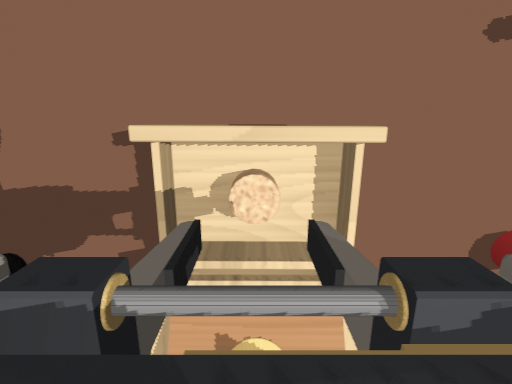

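The cork sits flat on the bay floor at (254,198). Now I'll shut the fingers, go in front of the board and descend.

drive_tool(
  commands=[
    {"linear": [3,0,0],"angular": [0,0,0]},
    {"linear": [5,0.1,0],"angular": [0,0,0]},
    {"linear": [2,0,1],"angular": [0,0,0]},
    {"linear": [0.3,0,3],"angular": [0,0,0]},
    {"linear": [0,0,4],"angular": [0,0,0]},
    {"linear": [0,0,2.5],"angular": [0,0,0]},
    {"linear": [0,0,0],"angular": [0,0,0]},
    {"linear": [0,0,0],"angular": [0,0,0]},
  ],
  fingers=0,
  newtons=20,
)

```text
time: 8.9
ee_pos: [0.4239, -0.0056, 0.0291]
tool_rot: [3.142, 0.0, 2.954]
contact_force: [1.2, -0.2, 1.0]
finger_gap: 0.0
```

```bash
python3 - <<'E'
from h import *
go(cw([-.024,0,.027]),[np.pi,0,np.pi-.187])
f=vision.grab_frame("scene"); cv2.imwrite("pics/g_scene.png",cv2.resize(f[140:320,130:370][:,:,::-1],None,fx=3,fy=3))
E
```

```text
t 8.9 rot deg (tool) [ 0.    0.   -0.01] shift cm, old axes [-15.08   0.03   0.21] new axes [-15.08   0.02   0.21]
```

View pics/g_scene.png

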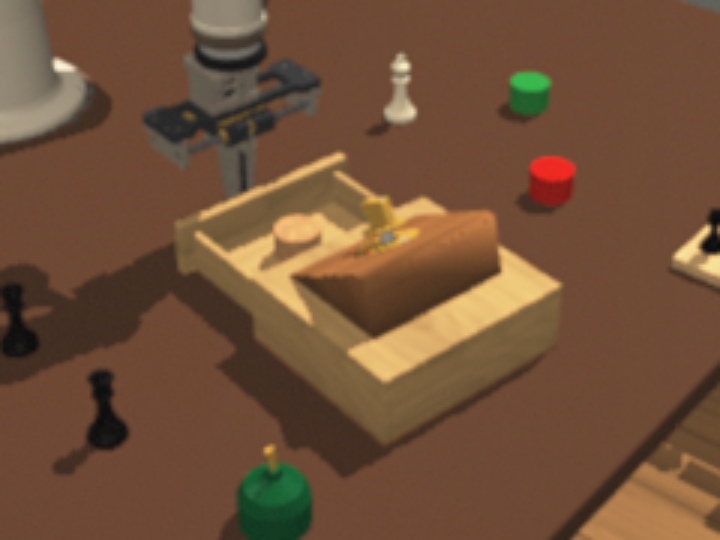

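The cork is flat in the drawer at (297,232), with the fingers in front of the board. Pushing.

drive_tool(
  commands=[
    {"linear": [-1.5,0,0],"angular": [0,0,0]},
    {"linear": [-1,0,0],"angular": [0,0,0]},
    {"linear": [-1,0,0],"angular": [0,0,0]},
    {"linear": [-1.5,0,0],"angular": [0,0,0]},
    {"linear": [-1.5,0,0],"angular": [0,0,0]},
    {"linear": [-1.5,0,0],"angular": [0,0,0]},
    {"linear": [-1.5,0,0],"angular": [0,0,0]},
    {"linear": [-1.5,0,0],"angular": [0,0,0]},
  ],
)

```text
time: 9.95
ee_pos: [0.5322, -0.0263, 0.0289]
tool_rot: [-3.141, -0.001, 2.954]
contact_force: [-1.9, -0.2, 1.6]
finger_gap: 0.0001
```

drive_tool(
  commands=[
    {"linear": [-1.2,0,0],"angular": [0,0,0]},
    {"linear": [-1,0,0],"angular": [0,0,0]},
    {"linear": [-0.5,0,0],"angular": [0,0,0]},
    {"linear": [-0.5,0,0],"angular": [0,0,0]},
    {"linear": [-0.2,0,0],"angular": [0,0,0]},
    {"linear": [0,0,0],"angular": [0,0,0]},
  ],
)

```text
time: 10.7
ee_pos: [0.5655, -0.0323, 0.0289]
tool_rot: [3.141, 0.001, 2.954]
contact_force: [0.1, 0.1, -0.4]
finger_gap: 0.0001
```

```bash
python3 - <<'E'
from h import *
go(cw([-.024,0,.027]),[np.pi,0,np.pi-.187])
E
```

```text
t 10.7 rot deg (tool) [ 0.01  0.03 -0.02] shift cm, old axes [-0.67  0.01  0.19] new axes [-0.67  0.01  0.19]
```

drive_tool(
  commands=[
    {"linear": [-0.2,0,0],"angular": [0,0,0]},
    {"linear": [-0.2,0,0],"angular": [0,0,0]},
    {"linear": [-0.2,0,0],"angular": [0,0,0]},
    {"linear": [0,0,0],"angular": [0,0,0]},
  ],
)

```text
time: 11.2
ee_pos: [0.5715, -0.0335, 0.0289]
tool_rot: [3.141, 0.001, 2.954]
contact_force: [-0.8, -0.0, -0.5]
finger_gap: 0.0005
```

drive_tool(
  commands=[
    {"linear": [-0.2,0,0],"angular": [0,0,0]},
    {"linear": [-0.1,0,0],"angular": [0,0,0]},
    {"linear": [0,0,0],"angular": [0,0,0]},
  ],
)

```text
time: 11.58
ee_pos: [0.5737, -0.0339, 0.0288]
tool_rot: [3.142, -0.001, 2.954]
contact_force: [-3.8, 1.2, 3.7]
finger_gap: 0.0007
```

drive_tool(
  commands=[
    {"linear": [-0.1,0,0],"angular": [0,0,0]},
    {"linear": [-0.1,0,0],"angular": [0,0,0]},
    {"linear": [0,0,0],"angular": [0,0,0]},
  ],
)

```text
time: 11.95
ee_pos: [0.5736, -0.0339, 0.0288]
tool_rot: [-3.141, -0.006, 2.955]
contact_force: [-12.5, 3.6, 11.4]
finger_gap: 0.0005
```

drive_tool(
  commands=[
    {"linear": [-0.1,0,0],"angular": [0,0,0]},
    {"linear": [0,0,0],"angular": [0,0,0]},
    {"linear": [0,0,0],"angular": [0,0,0]},
  ],
)

```text
time: 12.32
ee_pos: [0.5736, -0.0339, 0.0288]
tool_rot: [-3.141, -0.009, 2.955]
contact_force: [-15.6, 2.2, 14.5]
finger_gap: 0.0004
```

It stopped hard at the same position with the force rising to about 15 N, so the drawer is shut. I'll back off, raise and tilt toward the stud.

drive_tool(
  commands=[
    {"linear": [1,0,0],"angular": [0,0,0]},
    {"linear": [4,0,0],"angular": [0,0,0]},
    {"linear": [3,0,-3],"angular": [0,0,0]},
    {"linear": [0,0,-5],"angular": [0,0,0]},
    {"linear": [0,0,-5],"angular": [0,0,0]},
    {"linear": [0,0,-5],"angular": [0,0,0]},
    {"linear": [0,0,-2],"angular": [0,0,0]},
    {"linear": [0,0,0],"angular": [0,0,0]},
  ],
)

```text
time: 13.32
ee_pos: [0.5, -0.0202, 0.2308]
tool_rot: [-3.141, 0.006, 2.954]
contact_force: [-0.5, -0.6, -0.3]
finger_gap: 0.0007
```

```bash
cat >> h.py <<'E'
def Rt(yawp=CH[2],turn=0):
    a=np.radians(30); z=np.array([np.sin(a),0,-np.cos(a)]); x=np.array([-np.cos(a),0,-np.sin(a)]); y=np.cross(z,x)
    R=Rot.from_matrix(np.stack([x,y,z],1)); return Rot.from_euler('z',yawp)*R*Rot.from_euler('z',turn)
NZ=np.array([.5,0,-np.sqrt(.75)])
E
python3 - <<'E'
from h import *
G=np.array([.0662,-.001,.1455])
T=cw(G+NZ*(.019-.08)); print(T, Rt().as_euler('xyz'))
go(T,Rt().as_euler('xyz'))
f=vision.grab_frame("top"); cv2.imwrite("pics/h_top.png",cv2.resize(f[60:270,180:380][:,:,::-1],None,fx=2.8,fy=2.8))
f=vision.grab_frame("wrist"); cv2.imwrite("pics/h_wrist.png",cv2.resize(f[:,:,::-1],(800,600)))
np.savez("h.npz",*cal("wrist"))
E
```

```text
[ 0.63059171 -0.04551963  0.19832755] [-3.14159265  0.52359878  2.95459265]
t 13.32 rot deg (tool) [-3.000e-02 -2.968e+01 -1.000e-02] shift cm, old axes [-13.29  -0.05   3.32] new axes [-9.9  -0.06  9.46]
```

View pics/h_top.png

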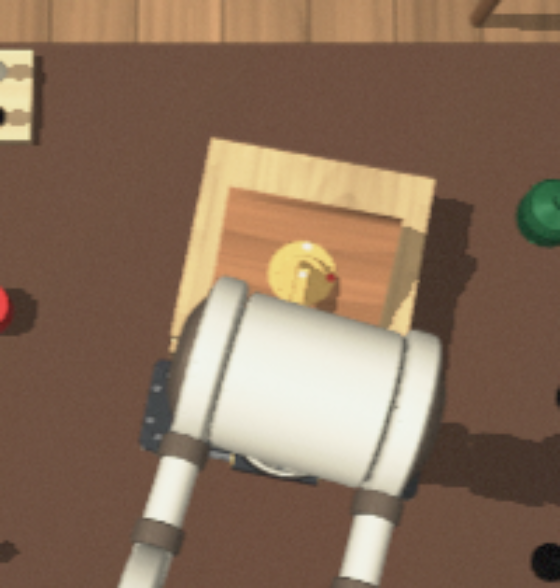

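View pics/h_wrist.png

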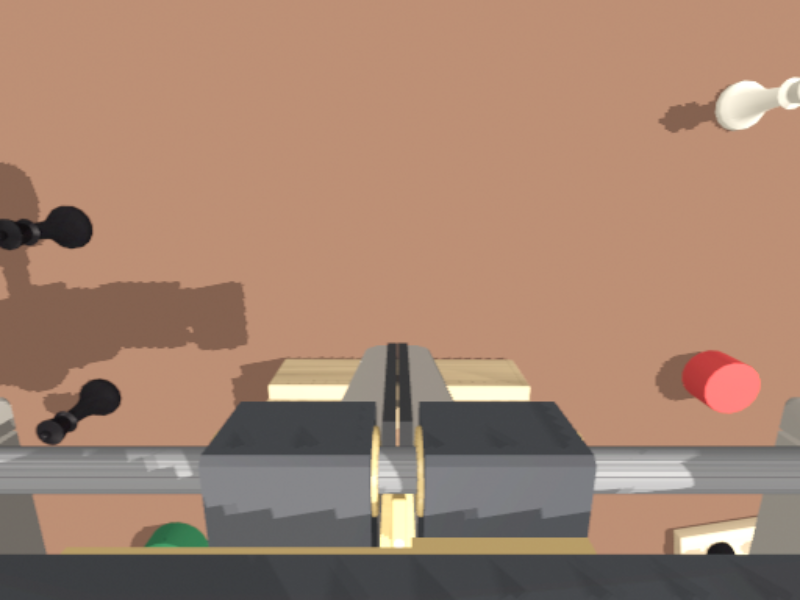

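drive_tool(
  commands=[
    {"linear": [0,0,0],"angular": [0,-9.9,0]},
    {"linear": [0,0,0],"angular": [0,-9.9,0]},
    {"linear": [0,0,0],"angular": [0,-9.9,0]},
    {"linear": [-3.5,0,1],"angular": [0,0,0]},
    {"linear": [-3.5,0,2],"angular": [0,0,0]},
    {"linear": [-3,0,2.5],"angular": [0,0,0]},
    {"linear": [0,0,2.5],"angular": [0,0,0]},
    {"linear": [0,0,1.5],"angular": [0,0,0]},
  ],
  fingers=0.5,
)

```text
time: 14.42
ee_pos: [0.629, -0.0444, 0.1921]
tool_rot: [3.141, 0.513, 2.954]
contact_force: [0.1, -0.1, -0.4]
finger_gap: 0.0458
```

drive_tool(
  commands=[
    {"linear": [0,0,0],"angular": [0,0,0]},
    {"linear": [0,0,0],"angular": [0,0,0]},
  ],
)

```text
time: 14.68
ee_pos: [0.6299, -0.0446, 0.1963]
tool_rot: [-3.142, 0.519, 2.954]
contact_force: [0.2, 1.1, -0.0]
finger_gap: 0.0459
```

```bash
python3 - <<'E'
from h import *
s=monitor.sense(); print(np.round(s["q"],3))
G=np.array([.0662,-.001,.1455])
T=cw(G+NZ*(.019-.08))
go(T,Rt().as_euler('xyz'))
C=cal("wrist");np.savez("i.npz",*C)
f=vision.grab_frame("wrist"); cv2.imwrite("pics/i_raw.png",f[:,:,::-1]); cv2.imwrite("pics/i_wrist.png",cv2.resize(f[:,:,::-1],(800,600)))
for X in (G,G-.006*NZ,G+.02*NZ): print(proj("wrist",cw(X),C)*1.5625)
f=vision.grab_frame("top"); cv2.imwrite("pics/i_top.png",cv2.resize(f[60:270,180:380][:,:,::-1],None,fx=2.8,fy=2.8))
f=vision.grab_frame("scene"); cv2.imwrite("pics/i_scene.png",cv2.resize(f[140:320,130:370][:,:,::-1],None,fx=3,fy=3))
E
```

```text
[-0.288 -0.053  1.941  0.074  0.738 -1.713]
t 14.68 rot deg (tool) [-0.01 -0.27 -0.01] shift cm, old axes [-0.18 -0.08 -0.13] new axes [-0.18 -0.08 -0.13]
[[394.02892513 327.39658369]]
[[393.95746181 330.75659124]]
[[394.24400798 317.28398371]]
```

View pics/i_wrist.png

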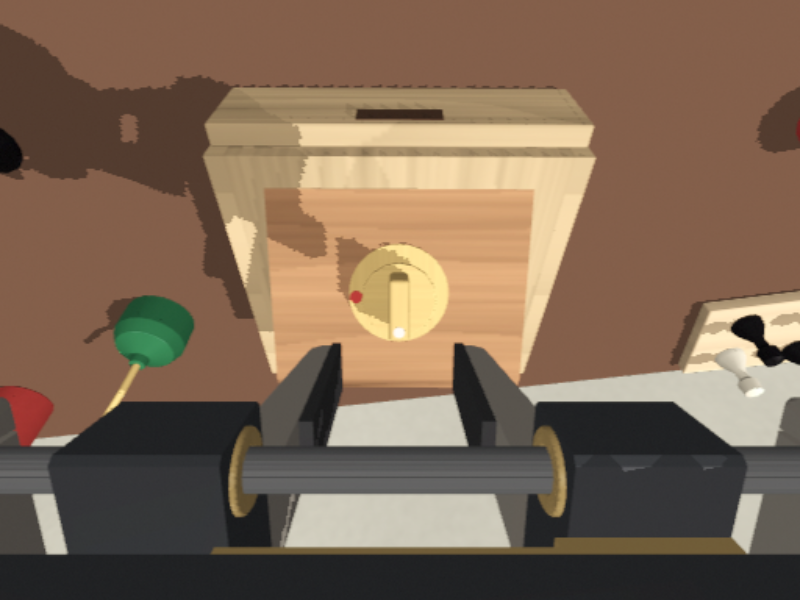

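View pics/i_scene.png

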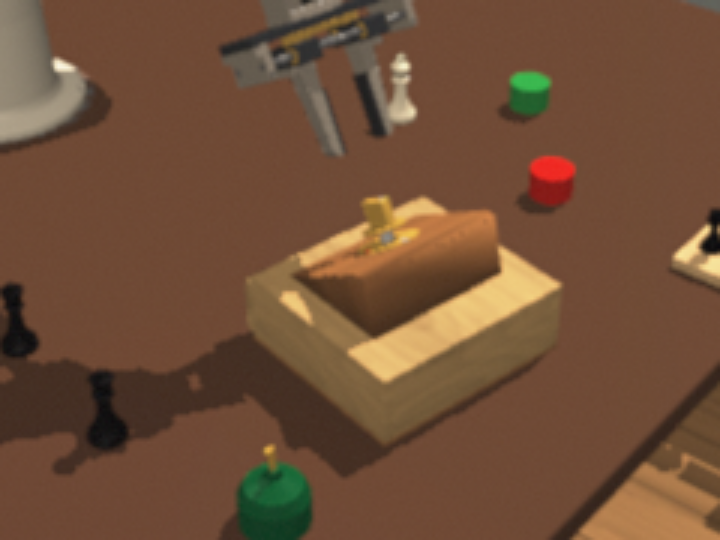

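The drawer is shut flush, and the stud is in the wrist view at about (398,305). I'll zoom in.

```bash
python3 - <<'E'
from h import *
f=cv2.imread("pics/i_raw.png"); cv2.imwrite("pics/i_zoom.png",cv2.resize(f[145:235,205:305],None,fx=6,fy=6,interpolation=cv2.INTER_CUBIC))
z=np.load("i.npz");C=[z[k] for k in z]
print("cam in chest", chestT(CH)[0].T@(-C[1].T@C[2]-chestT(CH)[1]))
E
```

```text
cam in chest [-0.11066004  0.00050906  0.30841569]
```

View pics/i_zoom.png

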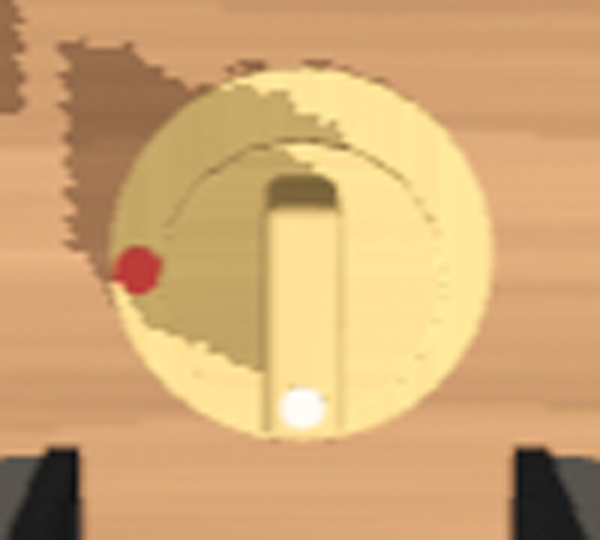

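View pics/i_top.png

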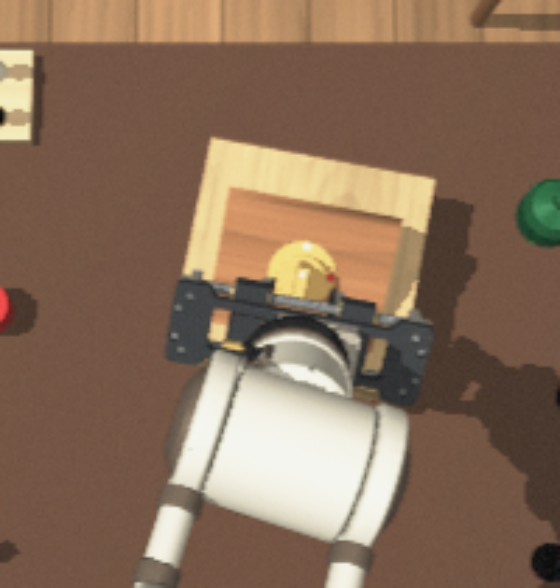

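The wing's top face is centred at crop (303.5,320). The point I had used in the top view was the white dot on the wing's uphill end, so I'll re-solve.

```bash
cat >> h.py <<'E'
def slope(C,u,h,p=CH):
    K,Rc,tc=C; R,t=chestT(p); c=R.T@(-Rc.T@tc-t); d=R.T@Rc.T@np.linalg.inv(K)@np.array([*u,1.])
    n=-NZ; p0=np.array([.02,0,.075])+n*h; return c+d*(np.dot(p0-c,n)/np.dot(d,n))
E
python3 - <<'E'
from h import *
z=np.load("i.npz");C=[z[k] for k in z]
w=lambda u:crop(u,6,(205,145))
D=slope(C,w((303.5,210)),.044);U=slope(C,w((303.5,432)),.044); L=slope(C,w((268,320)),.044);Rr=slope(C,w((340,320)),.044)
print('wing ends',D,U,np.linalg.norm(U-D),np.linalg.norm(L-Rr))
mid=(D+U)/2; print('wing mid',mid,'foot',mid+.044*NZ)
# flange bounds at 18mm, plate
for a,b in [((165,270),(440,270))]: print('flange lr',slope(C,w(a),.018),slope(C,w(b),.018))
print('flange down',slope(C,w((303,139)),.018)+.018*NZ)
print('slope foot start check: chest front-housing edge', slope(C,crop((265,188),1.5625,(0,0)),0),slope(C,crop((533,188),1.5625,(0,0)),0))
T=cal("top")
print('dot top', slope(T,crop((254,212),4,(225,105)),.044), 'dot wrist',slope(C,w((302,409)),.044))
print('red top', slope(T,crop((291,216),4,(225,105)),.004), 'red wrist',slope(C,w((137,270)),.004))
E
```

```text
wing ends [0.03958307 0.00147574 0.13711311] [0.06688458 0.00153591 0.15287565] 0.03152512753107805 0.009871562471117912
wing mid [0.05323382 0.00150582 0.14499438] foot [0.07523382 0.00150582 0.10688926]
flange lr [ 0.06511608 -0.01943347  0.12183239] [0.06508357 0.02234068 0.12181362]
flange down [0.05673674 0.00149317 0.09620997]
slope foot start check: chest front-housing edge [ 0.02102185 -0.07729776  0.07558997] [0.02090691 0.0804311  0.0755236 ]
dot top [ 0.06320244 -0.00099359  0.15074976] dot wrist [0.06396978 0.00132102 0.15119279]
red top [ 0.07528485 -0.02593106  0.11153752] red wrist [ 0.0749838  -0.02504485  0.11136371]
```

```bash
python3 - <<'E'
from h import *
G=np.array([.056,.0003,.1397])
go(cw(G+NZ*(.019-.05)),Rt().as_euler('xyz'))
go(cw(G+NZ*(.017)),Rt().as_euler('xyz'))
E
```

```text
t 14.82 rot deg (tool) [-0.01 -0.2  -0.  ] shift cm, old axes [1.06 0.06 2.91] new axes [1.07 0.06 2.91]
t 14.82 rot deg (tool) [-0.01 -0.2  -0.  ] shift cm, old axes [1.04 0.06 7.71] new axes [1.07 0.06 7.71]
```

drive_tool(
  commands=[
    {"linear": [1.0,0,1],"angular": [0,-0.2,0]},
    {"linear": [0,0,1.9],"angular": [0,0,0]},
    {"linear": [0,0,0],"angular": [0,0,0]},
    {"linear": [0,0,0],"angular": [0,0,0]},
  ],
)

```text
time: 15.32
ee_pos: [0.6355, -0.0457, 0.1659]
tool_rot: [3.142, 0.522, 2.954]
contact_force: [-0.3, -0.5, -0.1]
finger_gap: 0.0461
```

```bash
python3 - <<'E'
from h import *
G=np.array([.056,.0003,.1397])
go(cw(G+NZ*(.017)),Rt().as_euler('xyz'))
C=cal("wrist");np.savez("j.npz",*C)
f=vision.grab_frame("wrist"); cv2.imwrite("pics/j_raw.png",f[:,:,::-1]); cv2.imwrite("pics/j_zoom.png",cv2.resize(f[160:280,190:320][:,:,::-1],None,fx=5,fy=5,interpolation=cv2.INTER_CUBIC))
for X in (G-.006*NZ,G+.02*NZ): print((proj("wrist",cw(X),C)-[190,160]+.5)*5)
E
```

```text
t 15.32 rot deg (tool) [-0.01 -0.1  -0.01] shift cm, old axes [-0.04  0.06  4.74] new axes [-0.03  0.06  4.74]
[[320.85774645 311.86105173]]
[[321.04303821 257.35716291]]
```

View pics/j_zoom.png

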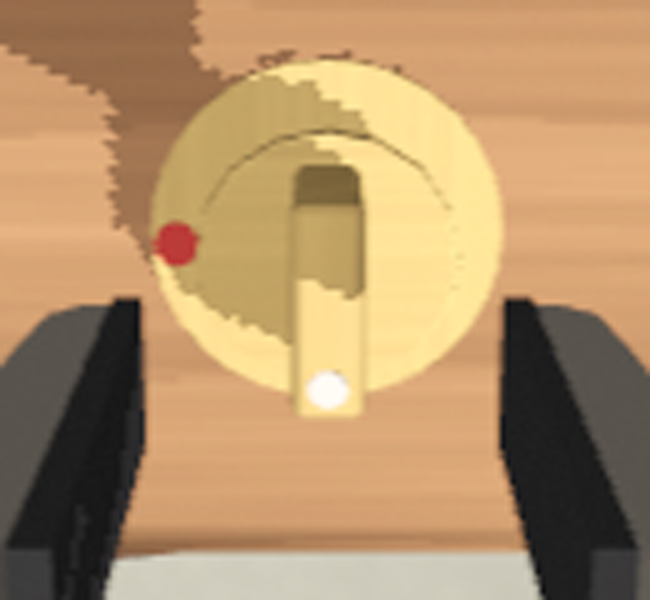

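The wing is at col 328 and the finger midpoint at 322, so I'll shift about 1.2 mm in +y and descend.

drive_tool(
  commands=[
    {"linear": [0,0.1,1],"angular": [0,0,0]},
    {"linear": [0,0,1],"angular": [0,0,0]},
    {"linear": [0,0,1],"angular": [0,0,0]},
    {"linear": [0,0,0.9],"angular": [0,0,0]},
    {"linear": [0,0,0.5],"angular": [0,0,0]},
    {"linear": [0,0,0],"angular": [0,0,0]},
    {"linear": [0,0,0],"angular": [0,0,0]},
  ],
)

```text
time: 16.25
ee_pos: [0.6576, -0.0489, 0.128]
tool_rot: [-3.142, 0.522, 2.954]
contact_force: [-0.1, -0.0, -0.1]
finger_gap: 0.0463
```

```bash
python3 - <<'E'
from h import *
G=np.array([.056,.0015,.1397])
go(cw(G+NZ*(.017)),Rt().as_euler('xyz'))
f=vision.grab_frame("wrist"); cv2.imwrite("pics/k_zoom.png",cv2.resize(f[160:300,190:320][:,:,::-1],None,fx=4,fy=4,interpolation=cv2.INTER_CUBIC))
E
```

```text
t 16.25 rot deg (tool) [-0.01 -0.07 -0.01] shift cm, old axes [0.01 0.08 0.34] new axes [0.01 0.08 0.34]
```

View pics/k_zoom.png

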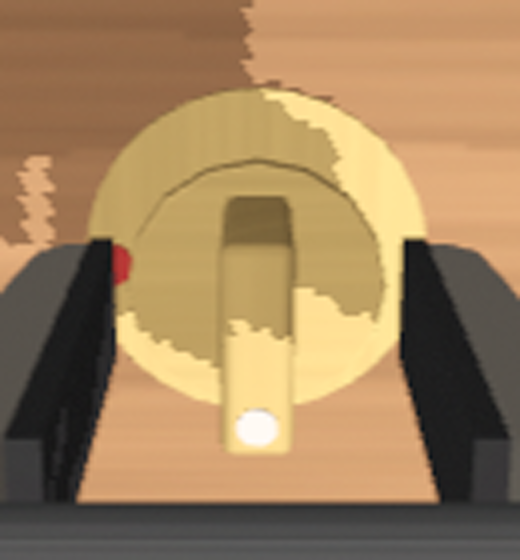

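Centred. Final 3 mm, then grip.

drive_tool(
  commands=[
    {"linear": [0,0,0.3],"angular": [0,0,0]},
    {"linear": [0,0,0],"angular": [0,0,0]},
    {"linear": [0,0,0],"angular": [0,0,0]},
  ],
)

```text
time: 16.68
ee_pos: [0.6589, -0.0491, 0.125]
tool_rot: [-3.142, 0.522, 2.954]
contact_force: [-0.4, 0.3, -0.1]
finger_gap: 0.0461
```

drive_tool(
  commands=[
    {"linear": [0,0,0],"angular": [0,0,0]},
    {"linear": [0,0,0],"angular": [0,0,0]},
    {"linear": [0,0,0],"angular": [0,0,0]},
    {"linear": [0,0,0],"angular": [0,0,0]},
    {"linear": [0,0,0],"angular": [0,0,0]},
    {"linear": [0,0,0],"angular": [0,0,0]},
  ],
  fingers=0,
  newtons=35,
)

```text
time: 17.42
ee_pos: [0.6589, -0.0492, 0.1251]
tool_rot: [-3.142, 0.522, 2.954]
contact_force: [-1.2, -0.3, 1.1]
finger_gap: 0.0107
```

```bash
python3 - <<'E'
from h import *
G=np.array([.056,.0015,.1397])
go(cw(G+NZ*(.017)),Rt().as_euler('xyz'))
s=monitor.sense(); print(Rot.from_euler('xyz',s['tool_rot']).inv().apply(s['contact_force']),s['torque'])
f=vision.grab_frame("wrist"); cv2.imwrite("pics/l_zoom.png",cv2.resize(f[160:300,190:320][:,:,::-1],None,fx=4,fy=4,interpolation=cv2.INTER_CUBIC))
E
```

```text
t 17.43 rot deg (tool) [-0.01 -0.1  -0.01] shift cm, old axes [-0.02  0.08  0.02] new axes [-0.02  0.08  0.02]
[ 0.42846828 -0.48380844 -1.49067111] [-0.00820807  0.28123153 -0.12240575]
```

View pics/l_zoom.png

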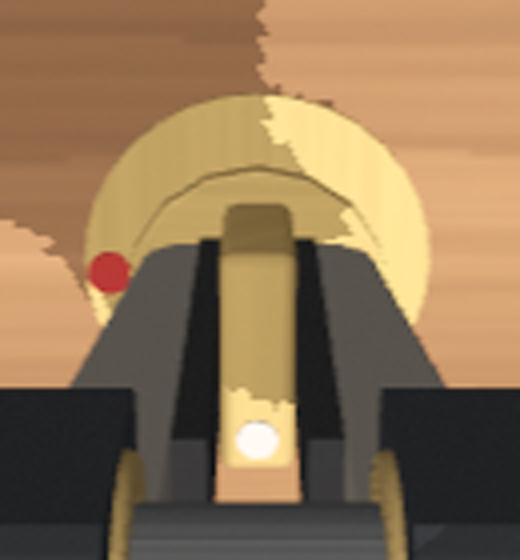

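Gripped at 10.7 mm. Pressing in.

drive_tool(
  commands=[
    {"linear": [0,0,0.2],"angular": [0,0,0]},
    {"linear": [0,0,0.2],"angular": [0,0,0]},
    {"linear": [0,0,0.2],"angular": [0,0,0]},
    {"linear": [0,0,0.2],"angular": [0,0,0]},
    {"linear": [0,0,0.2],"angular": [0,0,0]},
    {"linear": [0,0,0.2],"angular": [0,0,0]},
    {"linear": [0,0,0],"angular": [0,0,0]},
    {"linear": [0,0,0],"angular": [0,0,0]},
  ],
)

```text
time: 18.48
ee_pos: [0.6648, -0.0503, 0.1148]
tool_rot: [-3.141, 0.522, 2.954]
contact_force: [-7.5, -0.2, 5.4]
finger_gap: 0.0105
```

```bash
cat >> h.py <<'E'
def rep():
    s=monitor.sense(); R=Rot.from_euler('xyz',s['tool_rot']); p=chestT(CH)[0].T@(np.array(s['ee_pos'])-chestT(CH)[1])
    foot=np.array([.075,0,.10675]); 
    print('t',round(s['time'],2),'F tool',np.round(R.inv().apply(s['contact_force']),1),'M tool',np.round(R.inv().apply(s['torque']),2),'height of TCP above face mm',np.round(1000*np.dot(p-foot,-NZ),1),'along slope',np.round(1000*np.dot(p-foot,[np.sqrt(.75),0,.5]),1),'y',np.round(p[1]*1000,1),'turn deg',np.round(np.degrees((Rt().inv()*R).as_rotvec()),1),'gap',s['finger_gap'],'q6',s['q'][5])
E
python3 - <<'E'
from h import *
rep()
E
```

```text
t 18.48 F tool [ 3.7 -1.6 -8.3] M tool [0.4  0.7  0.11] height of TCP above face mm 9.4 along slope -0.2 y 0.7 turn deg [0.  0.1 0. ] gap 0.010479530123147599 q6 -1.7221686545626553
```

drive_tool(
  commands=[
    {"linear": [0,0,0.1],"angular": [0,0,0]},
    {"linear": [0,0,0.1],"angular": [0,0,0]},
    {"linear": [0,0,0],"angular": [0,0,0]},
    {"linear": [0,0,0],"angular": [0,0,0]},
  ],
)

```text
time: 18.98
ee_pos: [0.6655, -0.0504, 0.1137]
tool_rot: [-3.141, 0.521, 2.955]
contact_force: [-14.4, 0.1, 12.8]
finger_gap: 0.0108
```

```bash
python3 - <<'E'
from h import *
rep()
E
```

```text
t 18.98 F tool [  5.9  -2.6 -18.2] M tool [0.5  1.26 0.13] height of TCP above face mm 8.1 along slope -0.1 y 0.7 turn deg [ 0.   0.1 -0. ] gap 0.010812398137247907 q6 -1.7223709211596743
```

At the stop (force jumped to 18 N at about 13 mm). Back off slightly and turn.

drive_tool(
  commands=[
    {"linear": [0,0,-0.05],"angular": [0,0,2]},
    {"linear": [0,0,0],"angular": [0,0,4]},
    {"linear": [0,0,0],"angular": [0,0,5]},
    {"linear": [0,0,0],"angular": [0,0,5]},
    {"linear": [0,0,0],"angular": [0,0,4]},
    {"linear": [0,0,0],"angular": [0,0,0]},
  ],
)

```text
time: 19.73
ee_pos: [0.6656, -0.0499, 0.1138]
tool_rot: [2.947, 0.487, 2.557]
contact_force: [-7.5, 1.8, 8.7]
finger_gap: 0.0108
```

```bash
python3 - <<'E'
from h import *
rep()
f=vision.grab_frame("wrist"); cv2.imwrite("pics/m_zoom.png",cv2.resize(f[140:300,190:320][:,:,::-1],None,fx=4,fy=4,interpolation=cv2.INTER_CUBIC))
E
```

```text
t 19.73 F tool [  2.3  -0.5 -11.3] M tool [0.27 0.74 0.04] height of TCP above face mm 8.2 along slope -0.0 y 1.2 turn deg [-0.   0.1 20. ] gap 0.010777991507023145 q6 -1.372849659820993
```

View pics/m_zoom.png

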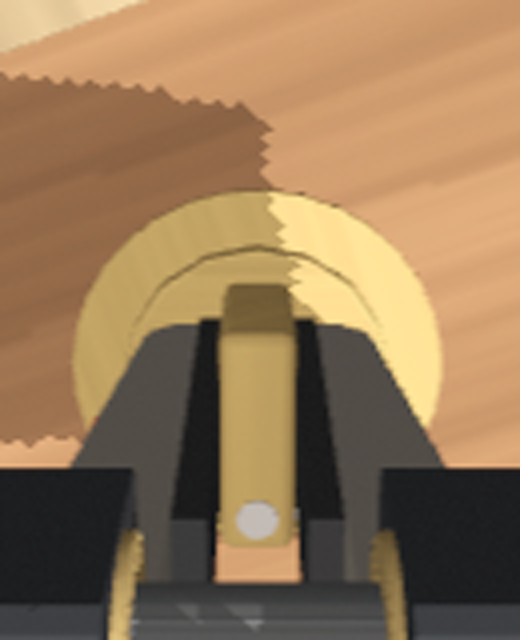

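The wing turns with the jaws: 20° with low torque. I'll continue.

drive_tool(
  commands=[
    {"linear": [0,0,0],"angular": [0,0,5]},
    {"linear": [0,0,0],"angular": [0,0,6]},
    {"linear": [0,0,0],"angular": [0,0,6]},
    {"linear": [0,0,0],"angular": [0,0,6]},
    {"linear": [0,0,0],"angular": [0,0,6]},
    {"linear": [0,0,0],"angular": [0,0,6]},
    {"linear": [0,0,0],"angular": [0,0,5]},
    {"linear": [0,0,0],"angular": [0,0,0]},
  ],
)

```text
time: 20.78
ee_pos: [0.6663, -0.0493, 0.1143]
tool_rot: [2.677, 0.251, 1.847]
contact_force: [-4.4, 4.9, 6.4]
finger_gap: 0.0104
```

```bash
python3 - <<'E'
from h import *
rep()
E
```

```text
t 20.77 F tool [ 4.1  0.8 -8.2] M tool [-0.03  0.83  0.05] height of TCP above face mm 8.3 along slope 0.7 y 2.0 turn deg [-0.1  0.  60.1] gap 0.010446067719887936 q6 -0.6745440018705696
```

drive_tool(
  commands=[
    {"linear": [0,0,0.05],"angular": [0,0,6]},
    {"linear": [0,0,0],"angular": [0,0,6]},
    {"linear": [0,0,0],"angular": [0,0,6]},
    {"linear": [0,0,0],"angular": [0,0,4]},
    {"linear": [0,0,0],"angular": [0,0,2]},
    {"linear": [0,0,0],"angular": [0,0,0]},
    {"linear": [0,0,0],"angular": [0,0,0]},
  ],
)

```text
time: 21.65
ee_pos: [0.6669, -0.0492, 0.1145]
tool_rot: [2.619, 0.051, 1.475]
contact_force: [-5.6, 6.2, 9.6]
finger_gap: 0.011
```

```bash
python3 - <<'E'
from h import *
rep()
E
```

```text
t 21.65 F tool [  5.1  -0.4 -11.6] M tool [ 0.33  0.9  -0.05] height of TCP above face mm 8.2 along slope 1.4 y 2.1 turn deg [-0.1  0.  84. ] gap 0.011032325346096009 q6 -0.25639619233659444
```

drive_tool(
  commands=[
    {"linear": [0,0,0],"angular": [0,0,1.5]},
    {"linear": [0,0,0],"angular": [0,0,1.5]},
    {"linear": [0,0,0],"angular": [0,0,0]},
    {"linear": [0,0,0],"angular": [0,0,0]},
  ],
)

```text
time: 22.15
ee_pos: [0.667, -0.0493, 0.1145]
tool_rot: [2.617, 0.025, 1.43]
contact_force: [-3.5, 6.2, 8.7]
finger_gap: 0.0108
```

```bash
python3 - <<'E'
from h import *
rep()
E
```

```text
t 22.15 F tool [ 5.4  0.7 -9.9] M tool [ 0.38  0.93 -0.24] height of TCP above face mm 8.2 along slope 1.4 y 2.1 turn deg [-0.1  0.  87. ] gap 0.010794882803168936 q6 -0.20452891405161247
```

Resisting torque has appeared (−0.24 N m), so it's at the stop. Add 2°, ease out 5 mm in the grip, then check.

drive_tool(
  commands=[
    {"linear": [0,0,0],"angular": [0,0,2]},
    {"linear": [0,0,0],"angular": [0,0,0]},
    {"linear": [0,0,-0.2],"angular": [0,0,0]},
    {"linear": [0,0,-0.2],"angular": [0,0,0]},
    {"linear": [0,0,-0.15],"angular": [0,0,0]},
    {"linear": [0,0,0],"angular": [0,0,0]},
    {"linear": [0,0,0],"angular": [0,0,0]},
  ],
)

```text
time: 23.02
ee_pos: [0.6644, -0.0488, 0.1191]
tool_rot: [2.617, 0.009, 1.401]
contact_force: [-1.5, 6.1, 6.6]
finger_gap: 0.0109
```

```bash
python3 - <<'E'
from h import *
rep()
E
```

```text
t 23.02 F tool [ 5.7  1.2 -7. ] M tool [ 0.17  0.83 -0.59] height of TCP above face mm 13.5 along slope 1.4 y 2.1 turn deg [-0.1 -0.  88.9] gap 0.010897225218349453 q6 -0.16976053615655376
```

drive_tool(
  commands=[
    {"linear": [0,0,0],"angular": [0,0,0]},
    {"linear": [0,0,0],"angular": [0,0,0]},
    {"linear": [0,0,0],"angular": [0,0,0]},
    {"linear": [0,0,0],"angular": [0,0,0]},
  ],
  fingers=0.4,
)

```text
time: 23.52
ee_pos: [0.6629, -0.05, 0.1174]
tool_rot: [2.62, 0.009, 1.398]
contact_force: [-0.3, -0.6, -0.2]
finger_gap: 0.0366
```

drive_tool(
  commands=[
    {"linear": [0,0,-1],"angular": [0,0,0]},
    {"linear": [0,0,-2],"angular": [0,0,0]},
    {"linear": [0,0,-4],"angular": [0,0,0]},
    {"linear": [0,0,-4],"angular": [0,0,0]},
    {"linear": [0,0,-2],"angular": [0,0,0]},
    {"linear": [0,0,0],"angular": [0,0,0]},
    {"linear": [0,0,0],"angular": [0,0,0]},
  ],
)

```text
time: 24.4
ee_pos: [0.5991, -0.0378, 0.2295]
tool_rot: [2.621, 0.009, 1.399]
contact_force: [0.1, 0.2, -0.0]
finger_gap: 0.0368
```

```bash
python3 - <<'E'
from h import *
rep()
C=cal("wrist"); np.savez("n.npz",*C)
f=vision.grab_frame("wrist"); cv2.imwrite("pics/n_raw.png",f[:,:,::-1]); cv2.imwrite("pics/n_wrist.png",cv2.resize(f[:,:,::-1],(800,600)))
f=vision.grab_frame("scene"); cv2.imwrite("pics/n_sraw.png",f[:,:,::-1]);cv2.imwrite("pics/n_scene.png",cv2.resize(f[120:320,110:370][:,:,::-1],None,fx=3,fy=3))
E
```

```text
t 24.4 F tool [0.2 0.1 0.1] M tool [ 0.34 -0.06 -0.11] height of TCP above face mm 142.2 along slope -0.7 y 0.7 turn deg [ 0.1  0.1 89. ] gap 0.03678470445684554 q6 -0.15876238226107944
```

View pics/n_wrist.png

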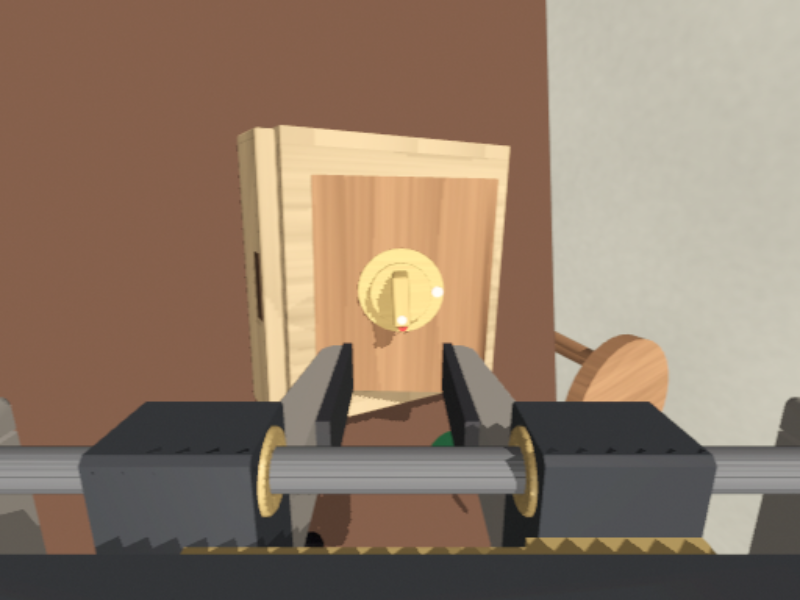

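View pics/n_scene.png

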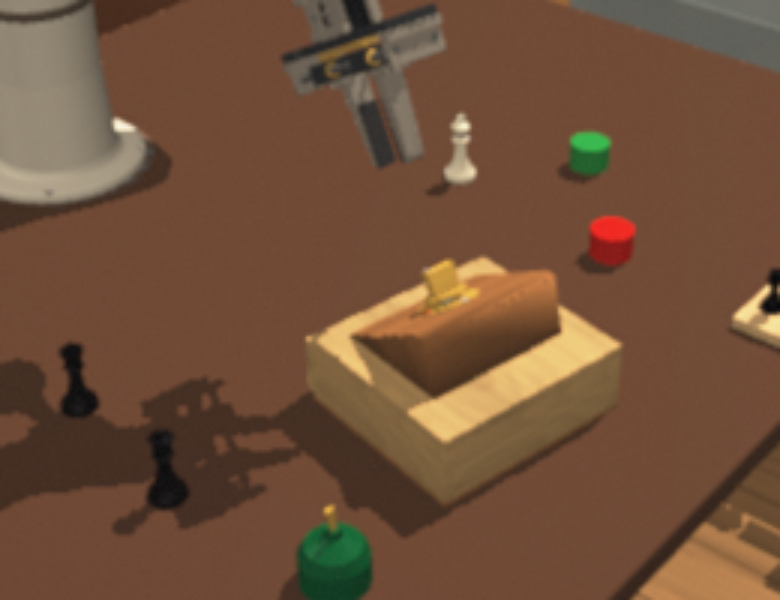

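The dot is at the red mark: white dot (402,321), red just below it (402,329). The drawer is shut and the bystanders are standing. Next, check the spring-back height to tell 7 mm (locked) from 10 mm (unlatched).

```bash
python3 - <<'E'
from h import *
f=cv2.imread("pics/n_raw.png"); cv2.imwrite("pics/n_zoom.png",cv2.resize(f[150:225,220:295],None,fx=8,fy=8,interpolation=cv2.INTER_CUBIC))
z=np.load("n.npz");C=[z[k] for k in z]
w=lambda X:(proj("wrist",X,C)-[220,150]+.5)*8
e1=np.array([np.sqrt(.75),0,.5]); n=-NZ; foot=np.array([.075,.0015,.10675])
P=lambda s,y,h: cw(foot+e1*s+np.array([0,y,0])+n*h)
print('red',w(P(0,-.0255,.004)),'white mark',w(P(.0255,0,.004)))
for p in (.007,.010,.013):
  print(p,'wing top: outer(-y) end',np.round(w(P(0,-.017,.044-p)),0),'inner(+y)',np.round(w(P(0,.017,.044-p)),0),'inner base',np.round(w(P(0,.017,.018-p)),0),'flange far +y',np.round(w(P(0,.022,.018-p)),0),'far -y',np.round(w(P(0,-.022,.018-p)),0))
E
```

```text
red [[281.10655571 467.91646896]] white mark [[466.24389526 297.57942645]]
0.007 wing top: outer(-y) end [[282. 481.]] inner(+y) [[287. 220.]] inner base [[287. 183.]] flange far +y [[288. 147.]] far -y [[282. 459.]]
0.01 wing top: outer(-y) end [[282. 474.]] inner(+y) [[287. 216.]] inner base [[287. 180.]] flange far +y [[288. 143.]] far -y [[282. 453.]]
0.013 wing top: outer(-y) end [[282. 467.]] inner(+y) [[287. 211.]] inner base [[287. 176.]] flange far +y [[288. 140.]] far -y [[282. 447.]]
```

View pics/n_zoom.png

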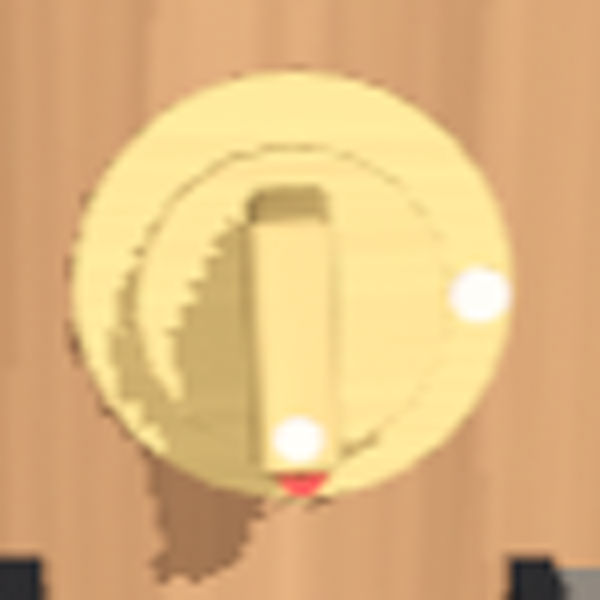

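Force evidence says it is latched: while gripped at p≈7.6 mm, the spring still pushed out with 7 N. The picture is ambiguous by 1–2 mm, so I'll take one closer look.

drive_tool(
  commands=[
    {"linear": [0,0,2],"angular": [0,0,0]},
    {"linear": [0,0,3],"angular": [0,0,0]},
    {"linear": [0,0,2],"angular": [0,0,0]},
    {"linear": [0,0,0],"angular": [0,0,0]},
    {"linear": [0,0,0],"angular": [0,0,0]},
  ],
)

```text
time: 25.12
ee_pos: [0.6337, -0.0443, 0.1699]
tool_rot: [2.62, 0.009, 1.399]
contact_force: [0.7, -0.5, 0.5]
finger_gap: 0.0366
```

```bash
python3 - <<'E'
from h import *
rep()
C=cal("wrist"); np.savez("o.npz",*C)
f=vision.grab_frame("wrist"); cv2.imwrite("pics/o_raw.png",f[:,:,::-1])
cv2.imwrite("pics/o_zoom.png",cv2.resize(f[160:240,210:300][:,:,::-1],None,fx=8,fy=8,interpolation=cv2.INTER_CUBIC)[:600])
e1=np.array([np.sqrt(.75),0,.5]); n=-NZ; foot=np.array([.075,.0015,.10675])
P=lambda s,y,h: cw(foot+e1*s+np.array([0,y,0])+n*h)
def tab(w,P,ps):
  print('red',np.round(w(P(0,-.0255,.004))),'white mark',np.round(w(P(.0255,0,.004))))
  for p in ps:
    print(p,'wing top outer',np.round(w(P(0,-.017,.044-p)),0),'inner',np.round(w(P(0,.017,.044-p)),0),'inner base',np.round(w(P(0,.017,.018-p)),0),'flange far',np.round(w(P(0,.022,.018-p)),0))
tab(lambda X:(proj("wrist",X,C)-[210,160]+.5)*8,P,(.004,.007,.010,.013))
# same for the j image: p=0, wing along slope; crop 5x (190,160)
z=np.load("j.npz");C2=[z[k] for k in z]
w=lambda X:np.round((proj("wrist",X,C2)-[190,160]+.5)*5)
Q=lambda s,h:cw(foot+e1*s+n*h)
for p in (0,.003):print('j p',p,'uphill end',w(Q(.017,.044-p)),'downhill',w(Q(-.017,.044-p)),'base',w(Q(-.017,.018-p)),'flange',w(Q(-.022,.018-p)))
print('red',w(cw(foot+np.array([0,-.0255,0])+n*.004)))
E
```

```text
t 25.12 F tool [-0.3  0.9 -0. ] M tool [ 0.27 -0.1  -0.01] height of TCP above face mm 72.9 along slope -0.0 y 0.7 turn deg [ 0.1  0.1 89. ] gap 0.036597848968853264 q6 -0.16280623907036898
red [[354. 571.]] white mark [[589. 359.]]
0.004 wing top outer [[354. 629.]] inner [[361. 290.]] inner base [[361. 226.]] flange far [[362. 179.]]
0.007 wing top outer [[355. 616.]] inner [[361. 281.]] inner base [[361. 219.]] flange far [[362. 173.]]
0.01 wing top outer [[355. 604.]] inner [[361. 273.]] inner base [[361. 213.]] flange far [[362. 167.]]
0.013 wing top outer [[355. 593.]] inner [[361. 266.]] inner base [[361. 207.]] flange far [[362. 161.]]
j p 0 uphill end [[329. 419.]] downhill [[329. 200.]] base [[329. 157.]] flange [[329. 126.]]
j p 0.003 uphill end [[329. 411.]] downhill [[329. 194.]] base [[328. 152.]] flange [[329. 122.]]
red [[181. 232.]]
```

View pics/o_zoom.png

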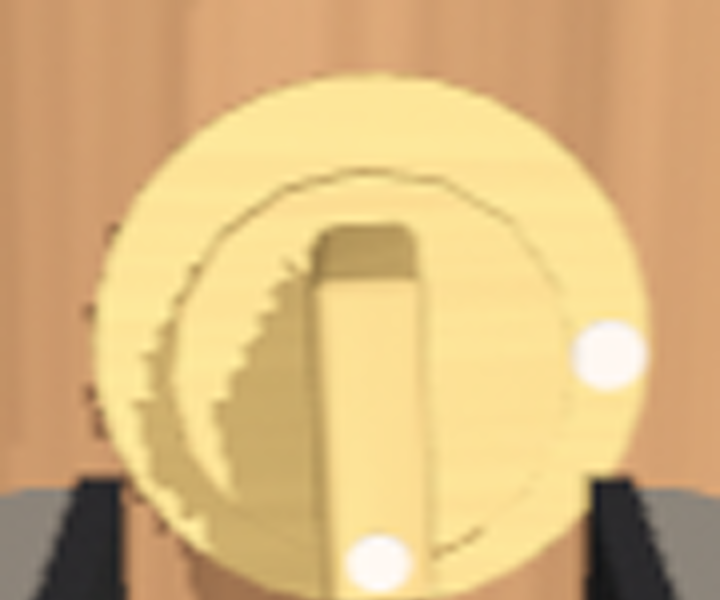

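Relative to the white mark (355 against predicted 359), the flange edge, at 172, and the wing edge, at 280, both give a depth of about 6 mm. That matches the 7 mm notch and excludes 10 mm. I'll retreat and take a final look.

drive_tool(
  commands=[
    {"linear": [0,0,-3],"angular": [0,0,0]},
    {"linear": [0,0,-4],"angular": [0,0,0]},
    {"linear": [0,0,-4],"angular": [0,0,0]},
    {"linear": [0,0,-4],"angular": [0,0,0]},
    {"linear": [0,0,-2],"angular": [0,0,0]},
    {"linear": [0,0,0],"angular": [0,0,0]},
    {"linear": [0,0,0],"angular": [0,0,0]},
  ],
)

```text
time: 26.05
ee_pos: [0.5502, -0.0285, 0.3163]
tool_rot: [2.621, 0.009, 1.399]
contact_force: [-0.6, 0.6, 0.4]
finger_gap: 0.0368
```

```bash
python3 - <<'E'
from h import *
f=vision.grab_frame("top"); cv2.imwrite("pics/p_top.png",cv2.resize(f[:,:,::-1],(800,600)))
rep()
E
```

```text
t 26.1 F tool [0.2 1.  0.6] M tool [ 0.31 -0.06 -0.09] height of TCP above face mm 241.8 along slope -0.8 y 0.7 turn deg [ 0.2  0.2 89. ] gap 0.03686719118673824 q6 -0.15720169202996281
```

View pics/p_top.png

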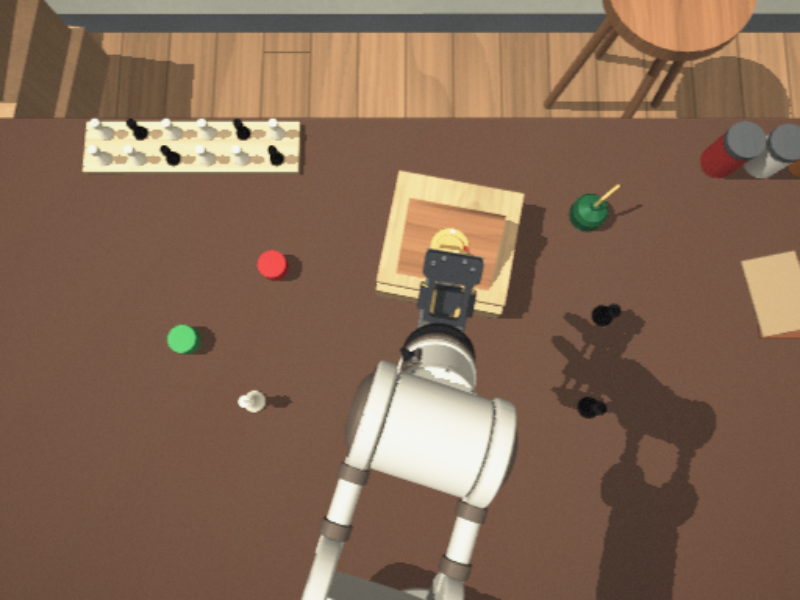

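The final top view shows the drawer shut. The king (253,401), queens (603,315) and (590,407), can (590,212) and the look-alikes are all where they began, and the arm is clear. Handing in.

```bash
python3 -c "
from workcell import manip
print(manip.job_done())"
```

```text
the job is handed in; nothing more can be done
None
```

I put the tan cork down flat in the drawer's front compartment and pushed the drawer shut until it stopped hard at about 15 N. I then gripped the stud, pressed it in about 13 mm to its stop and turned it clockwise until the stop resisted at about 86°. After easing it out I let go and handed in at 26 s of the 67 s allowed.

**Last checks:**
- **Drawer and lock marks:** the drawer is shut, and the stud's white dot lies at the red mark.
- **Bystanders:** the chessmen, the oil can and the red and green look-alikes are where they were.
- **Arm:** clear of everything, with contact forces near zero.

**Less certain:**
- **Spring-back:** the first picture after letting go could not tell the 7 mm locked notch from the 10 mm unlatched position. The closer picture gave about 6 mm, and the spring was still pushing out with 7 N at about 7.6 mm, so I judge it locked.
- **Cork:** I last saw it lying flat just before pushing the drawer; it cannot be seen with the drawer shut.

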